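# Park the sprung arm of a tape stand on its hooks and load a roll

### The arm

A 6-joint arm with a two-finger parallel gripper is mounted at the origin on a cart in front of the work surface, level with it; the furniture and walls round the work are solid. World frame = base frame: x ahead of the robot, y to its left, z up, the work surface at z = 0. Lengths are in m, angles in degrees, forces in N, time in s.
With the tool pointing down it reaches from about 0.4 to 0.825 m from the base axis. Payload 7 kg.
Tool frame: the origin (TCP) lies midway between the tips of the shut fingers; the grasp point (between the pads) lies 19 mm behind it; z points along the fingers, y is the line along which they close (so a half turn about z gives the same grasp; the last joint's range is limited). The gripper opens to 88 mm and grips with 3 to 60 N. Pads are 19 mm wide; open, the fingers measure 130 mm over their backs; the gripper's body (78 mm by 193 mm) begins 47 mm behind the grasp point.
Start: joints at [-56.832, 20.546, 0.682, 0, -70.136, -16.507], TCP at [0.194, -0.647, 0.227] pointing down, gripper open.
Joint ranges: [-176.03, 176.03], [-82.01, 121.73], [-58.28, 71.71], [-173.87, 95.51], [-174.79, -0.11], [-173.66, 173.66]. Speed limits (degrees/s): [136.94, 136.94, 172.46, 180, 180, 180].

### API

Orientations are given as [roll, pitch, yaw] about the fixed x, y, z axes, in that order (R = Rz(yaw) Ry(pitch) Rx(roll)).
In Python, from plant import r gives the robot as it stands. The module is installed in compiled form; this text tells all that it offers.
- The arm moves only by the tool play_rows, never from a script. Its argument "rows" is a list of rows, each an object with "slide": the shift along the tool's x, y, z as a fraction of full scale, a list of three; "delta_rot": the turn, a rotation vector about the tool's x, y, z as a fraction of full scale, a list of three; "fingers": the opening, from -1 (shut) to 1 (fully open). In form: [{"slide": [x, y, z], "delta_rot": [rx, ry, rz], "fingers": fingers}, ...]. A call has 1 to 8 rows; each row shifts and turns the commanded pose from where the row before left it, along the tool's axes as they then stand; what a row does not reach is not made up. Full scale, the value 1, is 0.15 m for a shift and 0.08 rad for a turn. A row lasts 1/8 s, in which the tool goes at most 62.5 mm and 10.7 degrees, less where a joint would pass 70% of its speed; a pose out of reach is approached as far as the arm can. A call with a number of a shift or a turn outside -1 to 1 is refused whole. A call with a gripper value outside its range is refused whole. The fingers move at their own pace and stop on an object; "squeeze" is the grip in N (left out, the last holds). Time passes only in rows, so rows that do not move let the fingers close. It gives the time, the measured TCP pose, the force, the opening and the grip force at its end, in the units of the state.
- r.get_state(): the state, without advancing time (a new reading comes with each control period).
- r.capture(name): name is "scene" or "top"; returns a dict with "image" (420x560x3 uint8, blue, green, red), "fx", "fy", "cx", "cy" (pixels), "distortion" ([k1, k2, p1, p2, k3] as OpenCV has them; the pictures are not rectified), "R" (3x3) and "t" (3): a world point X has camera coordinates R X + t. Camera axes: x right, y down, z forward; pixel columns grow to the right and rows downward; lengths in m; the calibration is good to about 2 mm. A picture is of the moment at which its call begins. There is no depth.
- r.close_job(): hands the job in; it is judged then, once.
The state is a dict: "time_s": time; "joints": joint angles; "qd": joint speeds; "joint_torque": joint torques, N m; "tcp_pos": TCP position; "eef_rot": TCP orientation; "contact_force": force on the tool from outside, world axes, zero at the start; "moment": the same for the moment, N m; "gripper_width": finger opening in m; "gripper_force": force on a finger pad.
Only numpy, scipy, OpenCV 4.12 (cv2) and the standard library are available. Lean on these libraries where they do the work, as an engineer would, in place of code of your own. Each camera call takes 0.05 s, during which the arm holds its last target. There are 200 camera calls.

### The job

Load the tape stand. Its sprung pressure arm has to be parked out of the way first: lift the wire bail that lies folded back on it, draw the arm up and over by the bail against its springs, and catch the bail's wire under both parking hooks, so that the arm stays there when you let go. Then lift the brown tape roll out of the wooden chock and set it on edge on the two rollers of the stand's cradle; leave the torch, the scissors, the marker and the narrow tape roll where they lie.

Things in the scene. Friction and masses are not known exactly. Their poses are not given: they have to be found in the camera images.
- stand: Grey steel tape stand fixed to the bench. Origin: centre of the underside of its 275 x 124 x 8 mm base plate; x runs along the plate from roll cradle (-x end) to parking hooks (+x end), y across, z up; symmetric in y. Two cheeks (y +-32 to 36 mm, top z 40 mm, x -125 to 25 mm) rise to ears of z 77 mm at the arm's pivot (x 8 mm); between the ears all is open.
- cradle_seat (a point): Where the centre of the brown roll lies once it rests on the two rollers, roll axis along the stand's y: x -77, y 0, z 66.5 mm in the stand's frame, axes as the stand's. Rollers: fixed steel bars, 20 mm diameter, along y at x -111 and -43 mm, z 22 mm. Cheeks are 64 mm apart inside: 8 mm play each side of the roll. At rest the arm's end roller hangs here and blocks the cradle.
- pivot (a point): Pivot axis (along the stand's y) of the sprung pressure arm: x 8, y 0, z 64 mm in the stand's frame, axes as the stand's. The arm is an open U frame: two straps (y +-51 mm, 14 mm high) joined only at their far end, 100 mm from the pivot, by a rod with a rubber roller (20 mm diameter, 60 mm long).
- pressure_arm (a joint): Arm angle q, rad. 0 = on its stop, lying toward the cradle 5 degrees below level; grows as the arm is wound up and over toward the hooks (1.66 = upright, 2.5 = end stop); about 1.85 when parked. Torsion springs drive it back to 0 all the way, 0.3 N m at 0 rising to 0.8 N m when parked (8 N at its end): let go unhooked, it snaps back.
- bail_hinge (a point): Bail's hinge axis (along the stand's y) on the arm's end rod; moves with the arm. In the stand's frame it lies at x = 8 - 100 cos(q - 0.087), z = 64 + 100 sin(q - 0.087) mm, q = arm angle.
- bail (a joint): Angle b of the wire bail relative to the arm, rad. 0 = folded back over the arm, its crossbar just above the ears; grows as the bail is raised and swung away from the arm (up to 2.3). From bail_hinge to crossbar the bail points (b - q + 0.283) rad above the stand's +x direction, in the x-z plane. Slight friction keeps it where it is left.
- bail_grip (a point): Centre of the black grip sleeve (12 mm diameter, 44 mm long, along the stand's y) in the middle of the bail's crossbar, 92 mm from bail_hinge. Crossbar: 6 mm wire, y -48 to 48 mm; its legs run outside the straps (y +-59 mm). Hold the sleeve from above, a finger on each side in the stand's x; it turns freely on the wire like a pail handle's. Pulled along the bail, it winds the arm.
- hook_crook (a point): Where the middle of the crossbar lies when caught in both hooks: x 117.5, y 0, z 135 mm in the stand's frame, axes as the stand's. The hooks are two 8 mm rods like upside-down J's at y +-36 mm (64 mm free between them for fingers); they catch the bare wire either side of the sleeve. The parked arm pulls the wire back (-x) and up into the crook.
- hook_nose (a point): Lower end of the hooks' noses, midway between the two hooks: x 130, y 0, z 129 mm in the stand's frame. Each post stands at x 122 mm, leans from z 109 up to x 110 at z 135 mm, bends to +x and ends in the nose turned down here: a 9 mm mouth opening downward. The wire goes in from below: past the nose on its +x side, down until its centre is below z 125 mm, back under the nose, then eased up.
- chock: Wooden chock fixed to the bench, 118 (x) x 72 (y) x 35 mm high; origin at the centre of its underside. The brown roll stands on edge in the 58 mm gap between its two rails.
- roll_center (a point): Centre of the brown tape roll (on its axis, half-way along): 92 mm diameter, 48 mm wide, 56 mm bore, about 0.17 kg. z axis = roll axis, level, along the chock's y. Stands on edge in the chock, centre 71 mm and top 117 mm above the bench. Can be held from above across its 48 mm width.

How it is judged:
By the outcome, as a careful person would: the job done as asked, in the order asked, and still so for the second after the job is handed in, with the robot touching nothing.
It also fails if it takes over 69 s, if anything falls off the work surface, if the arm or the gripper's body presses on something with over 40 N, if the wrist force passes 120 N, or if a joint passes its speed limit or range.

## Working session

There is one attempt and no reset: what is moved stays moved. The work goes in short steps, Python scripts to look and compute and a tool call to move; the robot and the scene stay as the last step left them, time stands still between calls to the robot, and variables do not carry over. Pictures are saved under pics/ and viewed, at most 10 in all, crops included, and the job is handed in when it is done.

Besides the shell and the picture viewer there is one more tool, called as a command line: name --argument value ..., lists and objects as JSON in quotes. play_rows: Moves the arm, as the interface text tells. Shift numbers are shares of 0.15 m and turn numbers shares of 0.08 rad, none past 1 either way. Its arguments: {"type":"object","properties":{"rows":{"type":"array"},"squeeze":{"type":"number"}},"required":["rows"]}

```bash
mkdir -p pics; cat > h.py <<'E'
import numpy as np,cv2,json
from plant import r
def shot(n,f):
    c=r.capture(n); cv2.imwrite(f,c['image']); 
    np.savez('pics/cal_'+n+'.npz',**{k:np.array(c[k]) for k in('fx','fy','cx','cy','distortion','R','t')}); return c
def cal(n): return np.load('pics/cal_'+n+'.npz')
def K(c): return np.array([[c['fx'],0,c['cx']],[0,c['fy'],c['cy']],[0,0,1.]],float)
def proj(c,P):
    P=np.atleast_2d(np.array(P,float)); return cv2.projectPoints(P,cv2.Rodrigues(np.array(c['R']))[0],np.array(c['t'],float),K(c),np.array(c['distortion'],float))[0][:,0]
def onz(c,uv,z):
    p=cv2.undistortPoints(np.array(uv,float).reshape(-1,1,2),K(c),np.array(c['distortion'],float))[:,0]
    R=np.array(c['R']);C=-R.T@np.array(c['t']); d=np.c_[p,np.ones(len(p))]@R
    z=np.broadcast_to(z,len(p)); return C+d*((z-C[2])/d[:,2])[:,None]
E
python3 - <<'E'
from h import *
for n in('scene','top'):
    c=shot(n,f'pics/{n}0.png'); R=np.array(c['R']); print(n,c['fx'],-R.T@np.array(c['t']),R.tolist())
s=r.get_state();print(s)
E
```

```text
scene 517.8672109831969 [-0.61245843  0.69927457  0.82680678] [[-0.5243457113242013, -0.8514538533231777, -0.009376069380627029], [-0.4119531471479705, 0.2632966480108179, -0.8723356462401098], [0.7452222350217418, -0.45354295365200004, -0.4888175627182596]]
top 425.0666634478448 [0.33519774 0.01305321 1.11140479] [[-0.0026217488407751376, -0.9999644628764199, 0.008012453886854117], [-0.9864057061959758, 0.0012695196785110093, -0.16432337357723723], [0.16430736202932075, -0.008334344848813405, -0.98637398053624]]
{'time_s': 0.1, 'joints': array([-5.68310573e+01,  2.05868955e+01,  6.37925648e-01, -1.68716369e-02,
       -7.01394237e+01, -1.65052480e+01]), 'qd': array([-0.0091248 ,  0.04912222,  0.08728049,  0.11714511,  0.11085732,
        0.08374959]), 'joint_torque': array([-6.31853782e-04, -5.84162915e+01,  2.93750364e+01,  7.01543257e+00,
        1.01617942e-02, -6.77601702e-05]), 'tcp_pos': array([ 0.19336561, -0.64622174,  0.22571571]), 'eef_rot': array([ 1.79910742e+02, -9.90733795e-03, -1.63342042e+02]), 'contact_force': array([-0.68261452,  0.41015216,  1.46351627]), 'moment': array([-0.02736965,  0.00996979,  0.01069335]), 'gripper_force': 0.0, 'gripper_width': 0.08744005745305619}
```

View pics/scene0.png

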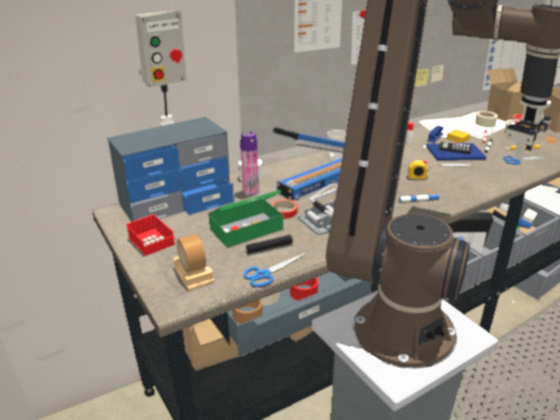

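View pics/top0.png

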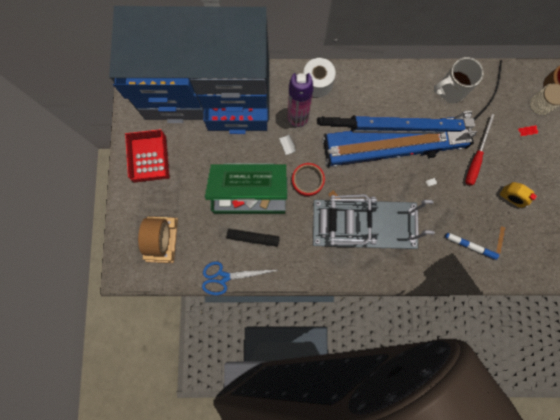

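The top view shows the stand at about u 313–418, v 197–248, with the hooks on the right near (428,205) and (428,233). The brown roll stands in its chock at about (155,238). I'll enlarge both.

```bash
python3 - <<'E'
import cv2,numpy as np
i=cv2.imread('pics/top0.png')
a=cv2.resize(i[185:260,305:440],None,fx=5.9,fy=5.9,interpolation=cv2.INTER_CUBIC)  # 796x442
b=cv2.resize(i[205:272,130:187],None,fx=5.9,fy=5.9,interpolation=cv2.INTER_CUBIC)
for im,x0,y0 in((a,305,185),(b,130,205)):
    for u in range(x0,x0+im.shape[1]//6,10): cv2.putText(im,str(u),(int((u-x0)*5.9),8),0,.3,(0,255,255),1); cv2.line(im,(int((u-x0+.5)*5.9),10),(int((u-x0+.5)*5.9),16),(0,255,255),1)
    for v in range(y0,y0+im.shape[0]//6,10): cv2.putText(im,str(v),(0,int((v-y0+.5)*5.9)),0,.3,(0,255,255),1)
cv2.imwrite('pics/a.png',a)
cv2.imwrite('pics/b.png',b)
E
```

```text
(no output)
```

View pics/a.png

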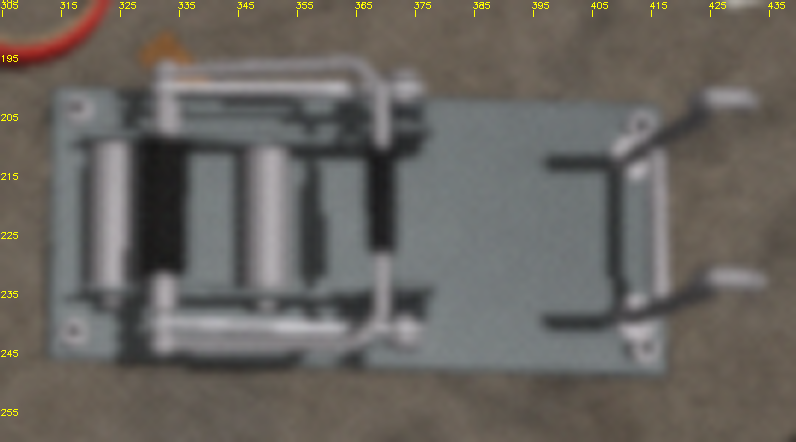

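View pics/b.png

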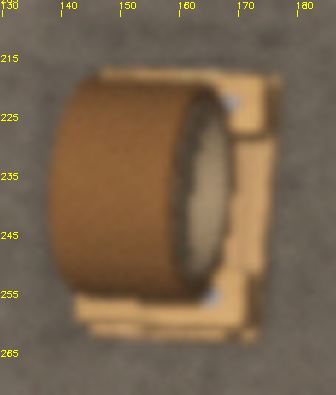

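The crops show:
- **Base plate corners:** about (313.9,199.8), (417,202.5), (417.3,247.8) and (313.1,245.3).
- **Sleeve:** (369.3,218.8).
- **Hook tips:** (433,201.5) and (434,232).
- **Roll outline:** u 138–169, v 218–256.
- **Chock's right-hand bottom corners:** (177,218) and (173.3,262).

```bash
cat > fit.py <<'E'
from h import *
from scipy.optimize import least_squares as LS
c=cal('top')
S=5.9
def px(p,x0,y0): return np.array(p,float)/S+[x0,y0]-.5+.5/S
A=px([(55,90),(663,106),(665,373),(50,358),(382,202)],305,185)
M=np.array([[-137.5,62,8],[137.5,62,8],[137.5,-62,8],[-137.5,-62,8],[-3.3,0,83.]])/1000
def T(p,m): 
    a=p[2]; return np.c_[p[0]+np.cos(a)*m[:,0]-np.sin(a)*m[:,1],p[1]+np.sin(a)*m[:,0]+np.cos(a)*m[:,1],m[:,2]]
s=LS(lambda p:(proj(c,T(p,M))-A).ravel(),[.4,-.1,-1.57])
print('stand',s.x[:2],np.degrees(s.x[2]));print(s.fun.reshape(-1,2).round(2))
C=onz(c,px([(280,78),(258,340)],130,205),0); d=C[0]-C[1]; print('chock edge',C,np.linalg.norm(d),np.degrees(np.arctan2(d[1],d[0])))
t=np.linspace(0,2*np.pi,90)
L,Rr,Tp,B=px([(48,200),(232,200)],130,205)[:,0].tolist()+px([(0,78),(0,303)],130,205)[:,1].tolist()
q=px([(75,297),(190,302),(95,78),(205,86)],130,205)
def f(p):
    m=np.concatenate([np.c_[.046*np.cos(t),0*t+y,.071+.046*np.sin(t)] for y in(-.024,.024)])
    u=proj(c,T(p,m)); h=cv2.convexHull(u.astype(np.float32))
    g=[cv2.pointPolygonTest(h,(float(a),float(b)),True) for a,b in q]
    return np.r_[u[:,0].min()-L,u[:,0].max()-Rr,u[:,1].min()-Tp,u[:,1].max()-B,g]
o=LS(f,[.4,.4,0.],x_scale=[.01,.01,.1],diff_step=1e-3); print('roll',o.x[:2],np.degrees(o.x[2]),o.fun.round(2))
print('seg', onz(c,[[155,237]],.071))
np.savez('pics/fit.npz',stand=s.x,roll=o.x)
E
python3 fit.py
```

```text
stand [ 0.5005324  -0.20423921] -91.65594712302622
[[-0.67 -0.79]
 [ 0.01 -0.69]
 [ 0.84  0.77]
 [-0.57  0.42]
 [ 0.36  0.18]]
chock edge [[0.51786281 0.29155018 0.        ]
 [0.40104489 0.29655026 0.        ]] 0.11692487473942675 -2.4508970814230744
roll [0.4589504  0.32856288] 1.524018261082185 [-0.06 -0.26  0.02  0.01  0.24 -0.34 -0.51  0.62]
seg [[0.45855504 0.32572071 0.071     ]]
```

```bash
cat > plan.py <<'E'
from h import *
from scipy.spatial.transform import Rotation as Ro
F=np.load('pics/fit.npz'); SX,SY,SA=F['stand']; RS=Ro.from_euler('z',SA); O=np.array([SX,SY,0])
def W(x,y,z): return O+RS.apply(np.array([x,y,z])/1000)
def rot(yaw,tau=0): return Ro.from_rotvec(RS.apply([0,1,0])*np.radians(tau))*Ro.from_euler('xyz',[180,0,yaw],degrees=True)
BY=np.degrees(SA)-90   # -181.66 tool y along stand x
def bail(x,z,tau=0,d=17): # sleeve centre in stand -> TCP pose
    R=rot(BY,tau); return W(x,0,z)+R.apply([0,0,d/1000]),R
def grip(st,tau_d=17):  # sleeve/gripped pt in stand mm
    R=Ro.from_euler('xyz',st['eef_rot'],degrees=True); p=st['tcp_pos']-R.apply([0,0,tau_d/1000]); return RS.inv().apply(p-O)*1000
def rows(wps,start=None,step=.36,rs=.95):
    s=r.get_state(); p,R=(s['tcp_pos'],Ro.from_euler('xyz',s['eef_rot'],degrees=True)) if start is None else start
    print('t',round(s['time_s'],2),'g',round(s['gripper_width']*1000,1))
    for q,Q,f in wps:
        n=int(max(np.ceil(np.linalg.norm(q-p)/.15/step),np.ceil(np.abs((R.inv()*Q).as_rotvec()).max()/.08/rs),1))
        for k in range(n):
            a=(R.inv().apply(q-p)/(n-k)/.15).round(3); w=((R.inv()*Q).as_rotvec()/.08/(n-k)).round(3)
            print(json.dumps({"slide":a.tolist(),"delta_rot":w.tolist(),"fingers":f}))
            p=p+R.apply(a*.15); R=R*Ro.from_rotvec(w*.08)
        print('--',p.round(4))
E
python3 - <<'E'
from plan import *
a,R=bail(-3.3,81); hi=a+[0,0,.11]
rows([(hi,R,-.1),(a,R,-.1)])
E
```

```text
t 0.1 g 87.4
{"slide": [-0.256, 0.205, 0.032], "delta_rot": [0.002, -0.0, 0.363], "fingers": -0.1}
{"slide": [-0.25, 0.212, 0.032], "delta_rot": [0.002, -0.001, 0.363], "fingers": -0.1}
{"slide": [-0.243, 0.22, 0.031], "delta_rot": [0.002, -0.0, 0.363], "fingers": -0.1}
{"slide": [-0.237, 0.227, 0.032], "delta_rot": [0.002, -0.001, 0.363], "fingers": -0.1}
{"slide": [-0.23, 0.233, 0.031], "delta_rot": [0.002, -0.0, 0.363], "fingers": -0.1}
{"slide": [-0.223, 0.24, 0.031], "delta_rot": [0.001, -0.001, 0.363], "fingers": -0.1}
{"slide": [-0.216, 0.246, 0.032], "delta_rot": [0.002, -0.0, 0.363], "fingers": -0.1}
{"slide": [-0.209, 0.253, 0.031], "delta_rot": [0.001, -0.001, 0.364], "fingers": -0.1}
{"slide": [-0.202, 0.259, 0.032], "delta_rot": [0.002, -0.0, 0.363], "fingers": -0.1}
{"slide": [-0.194, 0.264, 0.031], "delta_rot": [0.001, -0.001, 0.364], "fingers": -0.1}
{"slide": [-0.187, 0.27, 0.031], "delta_rot": [0.002, -0.0, 0.363], "fingers": -0.1}
-- [ 0.5007 -0.2009  0.1741]
{"slide": [0.0, -0.0, 0.245], "delta_rot": [-0.0, -0.0, 0.0], "fingers": -0.1}
{"slide": [0.0, -0.0, 0.244], "delta_rot": [-0.0, -0.0, 0.0], "fingers": -0.1}
{"slide": [0.0, -0.0, 0.245], "delta_rot": [-0.0, -0.0, 0.0], "fingers": -0.1}
-- [ 0.5007 -0.2009  0.064 ]
```

play_rows --rows '[{"slide": [-0.256,0.205,0.03],"delta_rot": [0,0,0.363],"fingers": -0.1},{"slide": [-0.25,0.212,0.03],"delta_rot": [0,0,0.363],"fingers": -0.1},{"slide": [-0.243,0.22,0.03],"delta_rot": [0,0,0.363],"fingers": -0.1},{"slide": [-0.237,0.227,0.03],"delta_rot": [0,0,0.363],"fingers": -0.1},{"slide": [-0.23,0.233,0.03],"delta_rot": [0,0,0.363],"fingers": -0.1},{"slide": [-0.223,0.24,0.03],"delta_rot": [0,0,0.363],"fingers": -0.1},{"slide": [-0.216,0.246,0.03],"delta_rot": [0,0,0.363],"fingers": -0.1},{"slide": [-0.209,0.253,0.03],"delta_rot": [0,0,0.363],"fingers": -0.1}]' --squeeze 40

```text
time_s: 1.1
tcp_pos: [0.4174, -0.3214, 0.1903]
eef_rot: [180.0, -0.0, -176.7]
contact_force: [0.4, 0.2, -0.0]
gripper_width: 0.0395
gripper_force: 0.0
```

play_rows --rows '[{"slide": [-0.202,0.259,0.03],"delta_rot": [0,0,0.363],"fingers": -0.1},{"slide": [-0.194,0.264,0.03],"delta_rot": [0,0,0.363],"fingers": -0.1},{"slide": [-0.187,0.27,0.03],"delta_rot": [0,0,0.363],"fingers": -0.1},{"slide": [0,0,0],"delta_rot": [0,0,0],"fingers": -0.1},{"slide": [0,0,0],"delta_rot": [0,0,0],"fingers": -0.1}]'

```text
time_s: 1.72
tcp_pos: [0.5004, -0.2012, 0.1767]
eef_rot: [180.0, -0.1, 178.4]
contact_force: [-0.3, 0.4, -0.5]
gripper_width: 0.0392
gripper_force: 0.0
```

```bash
python3 - <<'E'
from plan import *
a,R=bail(-3.3,81); hi=a+[0,0,.06]
rows([(hi,R,-.1),(a,R,-.1)])
c=shot('scene','pics/s1.png')
s=r.get_state(); print(s['tcp_pos'],s['eef_rot'],s['contact_force'])
P=[W(-137.5,62,8),W(137.5,62,8),W(137.5,-62,8),W(-137.5,-62,8),W(-3.3,0,81),W(-3.3,48,81),W(-3.3,-48,81),W(130,36,131),W(130,-36,131)]
u=proj(c,P);i=c['image'].copy();print(u.round(0).tolist())
x,y=(u.min(0)-40).astype(int);X,Y=(u.max(0)+30).astype(int)
i=cv2.resize(i[y:Y,x:X],None,fx=4,fy=4,interpolation=cv2.INTER_CUBIC)
for p in u: cv2.drawMarker(i,tuple(int(v) for v in (p-[x,y]+.5)*4),(0,0,255),0,10,1)
cv2.imwrite('pics/s1c.png',i);print(i.shape)
E
```

```text
t 1.73 g 39.2
{"slide": [-0.002, 0.002, 0.351], "delta_rot": [0.001, -0.012, 0.015], "fingers": -0.1}
-- [ 0.5007 -0.2009  0.1241]
{"slide": [0.0, -0.0, 0.2], "delta_rot": [0.0, 0.0, -0.0], "fingers": -0.1}
{"slide": [0.0, -0.0, 0.2], "delta_rot": [0.0, 0.0, -0.0], "fingers": -0.1}
-- [ 0.5007 -0.2009  0.0641]
[ 0.50024747 -0.20167485  0.17688858] [ 1.79998730e+02 -3.51721425e-02  1.78359649e+02] [ 1.26069011 -0.73624104  0.00257315]
[[297.0, 215.0], [366.0, 194.0], [390.0, 210.0], [319.0, 233.0], [344.0, 192.0], [335.0, 186.0], [353.0, 199.0], [372.0, 164.0], [386.0, 173.0]]
(556, 652, 3)
```

View pics/s1c.png

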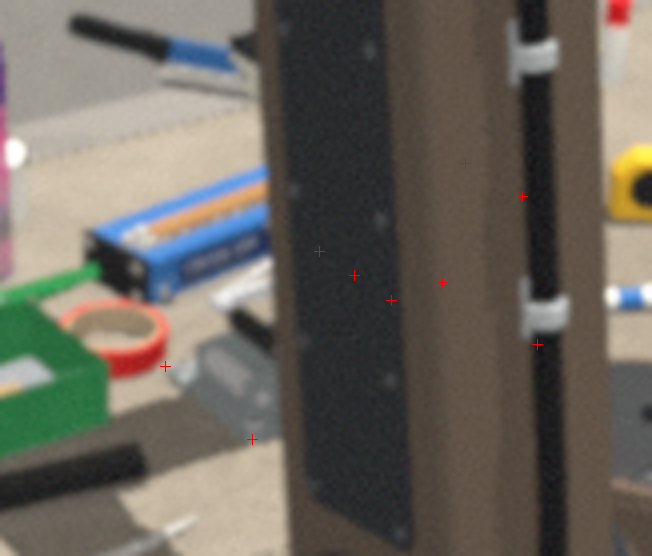

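The upper arm hides most of the stand here. Where the plate corners can be seen, near crop (168,368) and (252,440), they match my fit, so I'll go down and close on the sleeve.

play_rows --rows '[{"slide": [0,0,0.35],"delta_rot": [0,0,0],"fingers": -0.1},{"slide": [0,0,0.2],"delta_rot": [0,0,0],"fingers": -0.1},{"slide": [0,0,0.2],"delta_rot": [0,0,0],"fingers": -0.1},{"slide": [0,0,0],"delta_rot": [0,0,0],"fingers": -0.1},{"slide": [0,0,0],"delta_rot": [0,0,0],"fingers": -1},{"slide": [0,0,0],"delta_rot": [0,0,0],"fingers": -1},{"slide": [0,0,0],"delta_rot": [0,0,0],"fingers": -1},{"slide": [0,0,0],"delta_rot": [0,0,0],"fingers": -1}]' --squeeze 40

```text
time_s: 2.78
tcp_pos: [0.5013, -0.2012, 0.0652]
eef_rot: [180.0, 0.1, 178.4]
contact_force: [0.6, 1.4, -0.1]
gripper_width: 0.011
gripper_force: 40.0
```

```bash
python3 - <<'E'
from plan import *
print(grip(r.get_state()).round(1))
w=[]
for th in (32,48,64,80,95):
    t=np.radians(th); w.append((*bail(-91.6+91.5*np.cos(t),55.3+91.5*np.sin(t)),-1))
for th in (131,120,109,98,87,76,65,54,47):
    t=np.radians(th); w.append((*bail(8+137*np.cos(t),64+137*np.sin(t),tau=np.interp(th,[47,100],[12,0])),-1))
rows(w,step=.4)
E
```

```text
[-3.1  0.7 82.2]
t 2.77 g 11.0
{"slide": [0.005, 0.073, -0.144], "delta_rot": [0.002, 0.019, 0.005], "fingers": -1}
-- [ 0.5009 -0.1902  0.0868]
{"slide": [-0.0, 0.109, -0.13], "delta_rot": [-0.0, -0.0, -0.0], "fingers": -1}
-- [ 0.5013 -0.1739  0.1063]
{"slide": [-0.0, 0.141, -0.095], "delta_rot": [-0.0, -0.0, -0.0], "fingers": -1}
-- [ 0.502  -0.1527  0.1205]
{"slide": [-0.0, 0.161, -0.053], "delta_rot": [-0.0, -0.0, -0.0], "fingers": -1}
-- [ 0.5027 -0.1286  0.1285]
{"slide": [-0.0, 0.159, -0.007], "delta_rot": [-0.0, -0.0, -0.0], "fingers": -1}
-- [ 0.5033 -0.1048  0.1295]
{"slide": [-0.0, -0.118, -0.139], "delta_rot": [-0.0, -0.0, -0.0], "fingers": -1}
-- [ 0.5028 -0.1225  0.1504]
{"slide": [-0.0, -0.142, -0.102], "delta_rot": [-0.0, -0.0, -0.0], "fingers": -1}
-- [ 0.5022 -0.1437  0.1657]
{"slide": [-0.0, -0.159, -0.072], "delta_rot": [-0.0, -0.0, -0.0], "fingers": -1}
-- [ 0.5015 -0.1676  0.1765]
{"slide": [-0.0, -0.17, -0.041], "delta_rot": [-0.099, -0.0, -0.0], "fingers": -1}
-- [ 0.5008 -0.1931  0.1826]
{"slide": [-0.0, -0.17, -0.009], "delta_rot": [-0.544, -0.0, -0.0], "fingers": -1}
-- [ 0.5001 -0.2186  0.1838]
{"slide": [-0.0, -0.169, 0.016], "delta_rot": [-0.543, -0.0, -0.0], "fingers": -1}
-- [ 0.4993 -0.2438  0.1801]
{"slide": [-0.0, -0.165, 0.043], "delta_rot": [-0.543, -0.0, -0.0], "fingers": -1}
-- [ 0.4986 -0.2678  0.1713]
{"slide": [-0.0, -0.157, 0.067], "delta_rot": [-0.544, -0.0, -0.0], "fingers": -1}
-- [ 0.498  -0.2897  0.1581]
{"slide": [-0.0, -0.094, 0.054], "delta_rot": [-0.345, -0.0, -0.0], "fingers": -1}
-- [ 0.4976 -0.3021  0.1476]
```

play_rows --rows '[{"slide": [0.003,0.073,-0.144],"delta_rot": [0,0,0],"fingers": -1},{"slide": [0,0.109,-0.13],"delta_rot": [0,0,0],"fingers": -1},{"slide": [0,0.141,-0.095],"delta_rot": [0,0,0],"fingers": -1},{"slide": [0,0.161,-0.053],"delta_rot": [0,0,0],"fingers": -1},{"slide": [0,0.159,-0.007],"delta_rot": [0,0,0],"fingers": -1},{"slide": [0,0,0],"delta_rot": [0,0,0],"fingers": -1}]'

```text
time_s: 3.52
tcp_pos: [0.5041, -0.1036, 0.1295]
eef_rot: [180.0, 0.1, 178.5]
contact_force: [3.1, -0.7, -0.7]
gripper_width: 0.0108
gripper_force: 40.0
```

```bash
python3 - <<'E'
from plan import *
s=r.get_state();print(grip(s).round(1),s['gripper_width'],s['contact_force'])
E
```

```text
[-100.7    0.7  146.5] 0.010828147150037565 [ 3.05461589 -0.65894083 -0.67682272]
```

play_rows --rows '[{"slide": [0,-0.11,-0.139],"delta_rot": [0,0,0],"fingers": -1},{"slide": [0,-0.142,-0.102],"delta_rot": [0,0,0],"fingers": -1},{"slide": [0,-0.159,-0.072],"delta_rot": [0,0,0],"fingers": -1},{"slide": [0,-0.17,-0.041],"delta_rot": [-0.1,0,0],"fingers": -1},{"slide": [0,-0.17,-0.009],"delta_rot": [-0.544,0,0],"fingers": -1},{"slide": [0,-0.169,0.016],"delta_rot": [-0.543,0,0],"fingers": -1},{"slide": [0,-0.165,0.043],"delta_rot": [-0.543,0,0],"fingers": -1},{"slide": [0,0,0],"delta_rot": [0,0,0],"fingers": -1}]'

```text
time_s: 4.53
tcp_pos: [0.4989, -0.2677, 0.1692]
eef_rot: [171.9, 0.0, 178.2]
contact_force: [5.0, 6.6, -2.3]
gripper_width: 0.0111
gripper_force: 40.0
```

```bash
python3 - <<'E'
from plan import *
s=r.get_state();print(grip(s).round(1),s['gripper_width'],s['contact_force'])
rows([(*bail(112,167,13),-1),(*bail(140,150,15),-1),(*bail(144,135,15),-1)],step=.15)
c=shot('top','pics/t2.png')
i=c['image'][165:275,290:450]; cv2.imwrite('pics/t2c.png',cv2.resize(i,None,fx=5,fy=5,interpolation=cv2.INTER_CUBIC))
E
```

```text
[ 65.9   0.2 186.1] 0.011123674856933625 [ 4.99205386  6.6331533  -2.25827971]
t 4.53 g 11.1
{"slide": [0.0, -0.104, 0.027], "delta_rot": [-0.357, 0.003, -0.013], "fingers": -1}
{"slide": [0.0, -0.105, 0.025], "delta_rot": [-0.357, 0.003, -0.012], "fingers": -1}
{"slide": [0.001, -0.106, 0.021], "delta_rot": [-0.357, 0.003, -0.013], "fingers": -1}
-- [ 0.4973 -0.3124  0.1504]
{"slide": [-0.0, -0.101, 0.034], "delta_rot": [-0.218, 0.0, 0.0], "fingers": -1}
{"slide": [-0.0, -0.103, 0.033], "delta_rot": [-0.219, 0.0, 0.0], "fingers": -1}
-- [ 0.4966 -0.3398  0.1335]
{"slide": [-0.0, -0.051, 0.089], "delta_rot": [0.0, 0.0, 0.0], "fingers": -1}
-- [ 0.4964 -0.3438  0.1187]
```

View pics/t2c.png

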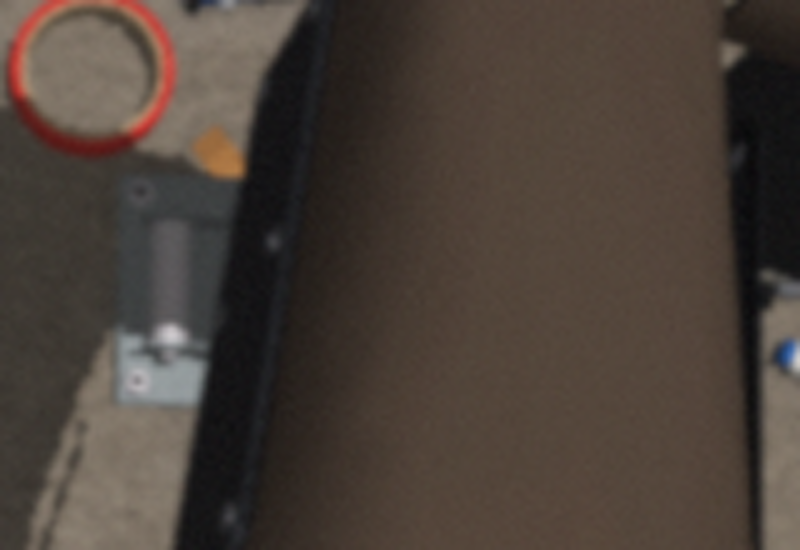

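The pressure roller has left the cradle and the pull is about 7 N, as expected. Next I go over the hooks and past the noses.

play_rows --rows '[{"slide": [0,-0.104,0.027],"delta_rot": [-0.357,0,-0.01],"fingers": -1},{"slide": [0,-0.105,0.025],"delta_rot": [-0.357,0,-0.01],"fingers": -1},{"slide": [0,-0.106,0.021],"delta_rot": [-0.357,0,-0.01],"fingers": -1},{"slide": [0,-0.101,0.034],"delta_rot": [-0.218,0,0],"fingers": -1},{"slide": [0,-0.103,0.033],"delta_rot": [-0.218,0,0],"fingers": -1},{"slide": [0,-0.015,0.02],"delta_rot": [0,0,0],"fingers": -1},{"slide": [0,0,0],"delta_rot": [0,0,0],"fingers": -1}]'

```text
time_s: 5.45
tcp_pos: [0.4968, -0.3391, 0.1309]
eef_rot: [165.0, 0.0, 178.5]
contact_force: [3.9, 7.5, 0.8]
gripper_width: 0.0105
gripper_force: 40.0
```

```bash
python3 - <<'E'
from plan import *
s=r.get_state();print(grip(s).round(1),s['gripper_width'],s['contact_force'],s['eef_rot'])
rows([(*bail(144,135,15),-1),(*bail(144,119,15),-1)],step=.07)
E
```

```text
[1.393e+02 1.000e-01 1.473e+02] 0.010470529496931266 [3.89710538 7.45250883 0.80623525] [1.64989679e+02 2.27250664e-02 1.78454923e+02]
t 5.45 g 10.5
{"slide": [0.001, -0.026, 0.036], "delta_rot": [0.001, -0.001, 0.012], "fingers": -1}
{"slide": [0.0, -0.025, 0.035], "delta_rot": [0.001, -0.0, 0.013], "fingers": -1}
-- [ 0.4965 -0.3437  0.1186]
{"slide": [0.0, -0.014, 0.052], "delta_rot": [0.0, -0.0, -0.0], "fingers": -1}
{"slide": [0.0, -0.014, 0.051], "delta_rot": [0.0, -0.0, -0.0], "fingers": -1}
-- [ 0.4965 -0.3438  0.1026]
```

play_rows --rows '[{"slide": [0,-0.028,0.036],"delta_rot": [0,0,0],"fingers": -1},{"slide": [0,-0.028,0.036],"delta_rot": [0,0,0],"fingers": -1},{"slide": [0,-0.014,0.052],"delta_rot": [0,0,0],"fingers": -1},{"slide": [0,-0.014,0.052],"delta_rot": [0,0,0],"fingers": -1},{"slide": [0,0,0],"delta_rot": [0,0,0],"fingers": -1}]'

```text
time_s: 6.08
tcp_pos: [0.4967, -0.3442, 0.1024]
eef_rot: [165.0, 0.0, 178.5]
contact_force: [3.9, 8.4, 2.3]
gripper_width: 0.0108
gripper_force: 40.0
```

```bash
python3 - <<'E'
from plan import *
s=r.get_state();print(grip(s).round(1),s['gripper_width'],s['contact_force'],s['eef_rot'])
rows([(*bail(121,118,15),-1),(*bail(118.5,122,15),-1),(*bail(117.5,135,15),-1)],step=.06)
E
```

```text
[144.4   0.2 118.8] 0.010755157269204715 [3.89149037 8.37006982 2.33775856] [1.65002180e+02 2.80637470e-02 1.78484597e+02]
t 6.08 g 10.8
{"slide": [0.0, 0.05, 0.015], "delta_rot": [-0.0, -0.001, 0.01], "fingers": -1}
{"slide": [0.0, 0.05, 0.015], "delta_rot": [-0.0, -0.001, 0.011], "fingers": -1}
{"slide": [0.001, 0.049, 0.016], "delta_rot": [-0.0, -0.0, 0.01], "fingers": -1}
-- [ 0.4971 -0.3208  0.1015]
{"slide": [-0.0, 0.023, -0.022], "delta_rot": [-0.0, -0.0, 0.0], "fingers": -1}
-- [ 0.4972 -0.3183  0.1056]
{"slide": [-0.0, 0.015, -0.041], "delta_rot": [-0.0, -0.0, 0.0], "fingers": -1}
{"slide": [-0.0, 0.014, -0.041], "delta_rot": [-0.0, -0.0, 0.0], "fingers": -1}
-- [ 0.4972 -0.3173  0.1186]
```

play_rows --rows '[{"slide": [0,0.053,0.016],"delta_rot": [0,0,0],"fingers": -1},{"slide": [0,0.053,0.016],"delta_rot": [0,0,0],"fingers": -1},{"slide": [0,0,0],"delta_rot": [0,0,0],"fingers": -1}]'

```text
time_s: 6.45
tcp_pos: [0.4972, -0.3274, 0.1027]
eef_rot: [165.0, 0.1, 178.5]
contact_force: [3.5, 7.3, 2.0]
gripper_width: 0.0109
gripper_force: 40.0
```

```bash
python3 - <<'E'
from plan import *
s=r.get_state();print(grip(s).round(1),s['gripper_width'],s['contact_force'],s['eef_rot'])
rows([(*bail(124.3,123.5,15),-1),(*bail(120.7,129.5,15),-1),(*bail(118,135,15),-1)],step=.06)
E
```

```text
[127.6   0.2 119.1] 0.010857650121902731 [3.53905096 7.30181229 2.01777338] [1.65033488e+02 6.97770872e-02 1.78519231e+02]
t 6.45 g 10.9
{"slide": [0.002, 0.029, -0.023], "delta_rot": [-0.007, 0.005, 0.041], "fingers": -1}
-- [ 0.497  -0.3241  0.1071]
{"slide": [-0.0, 0.033, -0.032], "delta_rot": [-0.0, -0.0, -0.0], "fingers": -1}
-- [ 0.4971 -0.3205  0.1131]
{"slide": [-0.0, 0.027, -0.031], "delta_rot": [-0.0, -0.0, -0.0], "fingers": -1}
-- [ 0.4972 -0.3178  0.1186]
```

play_rows --rows '[{"slide": [0,0.029,-0.023],"delta_rot": [0,0,0],"fingers": -1},{"slide": [0,0.033,-0.032],"delta_rot": [0,0,0],"fingers": -1},{"slide": [0,0,0],"delta_rot": [0,0,0],"fingers": -1}]'

```text
time_s: 6.82
tcp_pos: [0.4974, -0.3209, 0.1134]
eef_rot: [165.1, 0.1, 178.5]
contact_force: [3.5, 6.5, 1.8]
gripper_width: 0.0107
gripper_force: 40.0
```

play_rows --rows '[{"slide": [0,0.014,-0.016],"delta_rot": [0,0,0],"fingers": -1},{"slide": [0,0.013,-0.016],"delta_rot": [0,0,0],"fingers": -1},{"slide": [0,0,0],"delta_rot": [0,0,0],"fingers": -1}]'

```text
time_s: 7.2
tcp_pos: [0.4975, -0.3183, 0.1185]
eef_rot: [165.0, 0.1, 178.5]
contact_force: [3.8, 6.7, 1.8]
gripper_width: 0.0108
gripper_force: 40.0
```

```bash
python3 - <<'E'
from plan import *
s=r.get_state();print(grip(s).round(1),s['gripper_width'],s['contact_force'],s['eef_rot'])
E
```

```text
[118.5   0.2 135. ] 0.01079973632467103 [3.76544917 6.69329724 1.77177071] [1.65042518e+02 7.61725940e-02 1.78495243e+02]
```

play_rows --rows '[{"slide": [0,0.01,-0.007],"delta_rot": [0,0,0],"fingers": -1},{"slide": [0,0.01,-0.007],"delta_rot": [0,0,0],"fingers": -1},{"slide": [0,0,0],"delta_rot": [0,0,0],"fingers": -1}]'

```text
time_s: 7.58
tcp_pos: [0.4974, -0.3179, 0.1193]
eef_rot: [165.2, 0.0, 178.4]
contact_force: [6.8, -3.2, -15.1]
gripper_width: 0.0108
gripper_force: 40.0
```

```bash
python3 - <<'E'
from plan import *
s=r.get_state();print(grip(s).round(1),s['gripper_width'],s['contact_force'],s['eef_rot'])
E
```

```text
[1.180e+02 1.000e-01 1.357e+02] 0.010848592375881991 [  6.80897815  -3.19526436 -15.09406746] [1.65183433e+02 2.62769632e-02 1.78425266e+02]
```

The wire now bears on the crook: the load has moved onto the hooks, with the wrist reading -15 N in z. I'll release it and check.

play_rows --rows '[{"slide": [0,-0.006,0.008],"delta_rot": [0,0,0],"fingers": -1},{"slide": [0,0,0],"delta_rot": [0,0,0],"fingers": -0.5},{"slide": [0,0,0],"delta_rot": [0,0,0],"fingers": -0.3},{"slide": [0,0,0],"delta_rot": [0,0,0],"fingers": -0.2},{"slide": [0,0,-0.2],"delta_rot": [0,0,0],"fingers": -0.2},{"slide": [0,0,-0.35],"delta_rot": [0,0,0],"fingers": -0.2},{"slide": [0,0,-0.35],"delta_rot": [0,0,0],"fingers": -0.2},{"slide": [0,0,0],"delta_rot": [0,0,0],"fingers": -0.2}]'

```text
time_s: 8.57
tcp_pos: [0.4973, -0.3547, 0.2554]
eef_rot: [165.4, 0.4, 178.5]
contact_force: [-0.6, 0.3, -1.3]
gripper_width: 0.0353
gripper_force: 0.0
```

```bash
python3 - <<'E'
from plan import *
s=r.get_state();print(s['tcp_pos'],s['joints'])
Rg=rot(-182.45); p=np.array([.460,.329,.20])
up=np.array([.48,-.1,.25])
rows([(up,Rg,.7),(p,Rg,.7)],rs=.9,step=.39)
E
```

```text
[ 0.49729551 -0.3546679   0.25544113] [-26.1623678   19.16809751   6.44269879 -13.47091519 -83.26452882
 -63.02897625]
t 8.57 g 35.3
{"slide": [0.032, 0.326, 0.092], "delta_rot": [0.635, 0.013, 0.042], "fingers": 0.7}
{"slide": [0.033, 0.33, 0.075], "delta_rot": [0.635, 0.013, 0.042], "fingers": 0.7}
{"slide": [0.034, 0.334, 0.059], "delta_rot": [0.635, 0.013, 0.042], "fingers": 0.7}
{"slide": [0.036, 0.336, 0.041], "delta_rot": [0.635, 0.013, 0.042], "fingers": 0.7}
{"slide": [0.036, 0.338, 0.025], "delta_rot": [0.636, 0.013, 0.042], "fingers": 0.7}
-- [ 0.4801 -0.1     0.2499]
{"slide": [0.032, 0.356, 0.042], "delta_rot": [-0.0, -0.0, 0.0], "fingers": 0.7}
{"slide": [0.032, 0.356, 0.042], "delta_rot": [-0.0, -0.0, 0.0], "fingers": 0.7}
{"slide": [0.032, 0.357, 0.041], "delta_rot": [-0.0, -0.0, 0.0], "fingers": 0.7}
{"slide": [0.032, 0.356, 0.042], "delta_rot": [-0.0, -0.0, 0.0], "fingers": 0.7}
{"slide": [0.032, 0.357, 0.041], "delta_rot": [-0.0, -0.0, 0.0], "fingers": 0.7}
{"slide": [0.032, 0.356, 0.042], "delta_rot": [-0.0, -0.0, 0.0], "fingers": 0.7}
{"slide": [0.032, 0.357, 0.041], "delta_rot": [-0.0, -0.0, 0.0], "fingers": 0.7}
{"slide": [0.032, 0.356, 0.042], "delta_rot": [-0.0, -0.0, 0.0], "fingers": 0.7}
-- [0.46   0.3289 0.2   ]
```

play_rows --rows '[{"slide": [0.032,0.326,0.088],"delta_rot": [0.635,0,0.042],"fingers": 0.7},{"slide": [0.033,0.33,0.075],"delta_rot": [0.635,0,0.042],"fingers": 0.7},{"slide": [0.034,0.334,0.059],"delta_rot": [0.635,0,0.042],"fingers": 0.7},{"slide": [0.036,0.336,0.041],"delta_rot": [0.635,0,0.042],"fingers": 0.7},{"slide": [0.036,0.338,0.025],"delta_rot": [0.635,0,0.042],"fingers": 0.7},{"slide": [0.032,0.356,0.042],"delta_rot": [0,0,0],"fingers": 0.7},{"slide": [0.032,0.356,0.042],"delta_rot": [0,0,0],"fingers": 0.7},{"slide": [0.032,0.356,0.042],"delta_rot": [0,0,0],"fingers": 0.7}]'

```text
time_s: 9.57
tcp_pos: [0.4704, 0.0646, 0.2285]
eef_rot: [179.7, -0.1, 177.6]
contact_force: [1.4, -0.3, -0.6]
gripper_width: 0.0741
gripper_force: 0.0
```

play_rows --rows '[{"slide": [0.032,0.356,0.042],"delta_rot": [0,0,0],"fingers": 0.7},{"slide": [0.032,0.356,0.042],"delta_rot": [0,0,0],"fingers": 0.7},{"slide": [0.032,0.356,0.042],"delta_rot": [0,0,0],"fingers": 0.7},{"slide": [0.032,0.356,0.042],"delta_rot": [0,0,0],"fingers": 0.7},{"slide": [0.032,0.35,0.042],"delta_rot": [0,0,0],"fingers": 0.7},{"slide": [0,0,0],"delta_rot": [0,0,0],"fingers": 0.7}]'

```text
time_s: 10.32
tcp_pos: [0.4578, 0.3325, 0.1971]
eef_rot: [179.8, -0.2, 177.7]
contact_force: [0.3, -0.8, -0.6]
gripper_width: 0.0746
gripper_force: 0.0
```

```bash
python3 - <<'E'
from plan import *
c=shot('top','pics/t3.png'); i=c['image'][175:275,300:445]
cv2.imwrite('pics/t3c.png',cv2.resize(i,None,fx=5,fy=5,interpolation=cv2.INTER_CUBIC))
P=[W(117.5,48,135),W(117.5,-48,135),W(117.5,0,135),W(27,30,162),W(27,-30,162),W(130,36,131)]
print(((proj(c,P)-[300,175])*5).round(0).tolist())
rows([(np.array([.460,.329,.083]),rot(-182.45),.7)],step=.3)
E
```

```text
[[627.0, 109.0], [633.0, 312.0], [630.0, 209.0], [450.0, 129.0], [451.0, 260.0], [652.0, 136.0]]
t 10.38 g 74.2
{"slide": [-0.006, -0.005, 0.254], "delta_rot": [0.013, -0.012, 0.009], "fingers": 0.7}
{"slide": [-0.005, -0.004, 0.254], "delta_rot": [0.014, -0.013, 0.008], "fingers": 0.7}
{"slide": [-0.005, -0.005, 0.255], "delta_rot": [0.013, -0.012, 0.009], "fingers": 0.7}
-- [0.4599 0.329  0.083 ]
```

View pics/t3c.png

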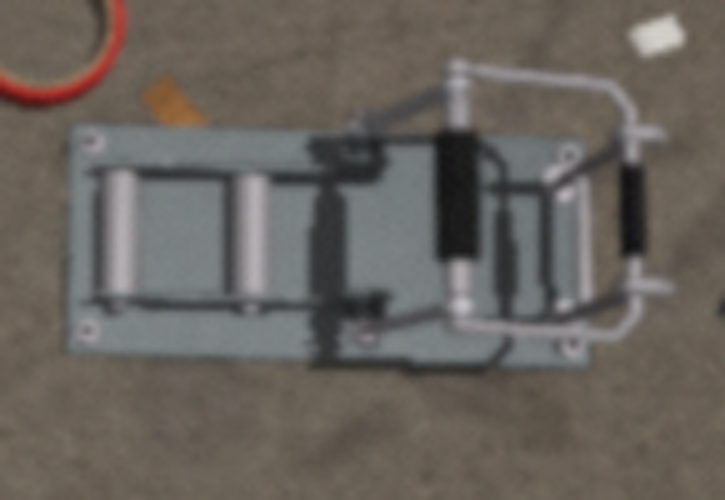

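The arm is parked: the wire sits in both hooks at crop (632,210) against a predicted (630,209), and the cradle rollers at x≈120 and x≈252 are clear. Next is the roll.

play_rows --rows '[{"slide": [-0.006,-0.005,0.254],"delta_rot": [0,0,0],"fingers": 0.7},{"slide": [-0.005,-0.005,0.254],"delta_rot": [0,0,0],"fingers": 0.7},{"slide": [-0.005,-0.005,0.255],"delta_rot": [0,0,0],"fingers": 0.7},{"slide": [0,0,0],"delta_rot": [0,0,0],"fingers": 0.7},{"slide": [0,0,0],"delta_rot": [0,0,0],"fingers": -0.2},{"slide": [0,0,0],"delta_rot": [0,0,0],"fingers": -0.2},{"slide": [0,0,0],"delta_rot": [0,0,0],"fingers": -0.2},{"slide": [0,0,0],"delta_rot": [0,0,0],"fingers": -0.2}]' --squeeze 25

```text
time_s: 11.38
tcp_pos: [0.4612, 0.3287, 0.0851]
eef_rot: [179.6, -0.0, 177.6]
contact_force: [-0.2, -0.3, 4.8]
gripper_width: 0.0472
gripper_force: 25.0
```

```bash
python3 - <<'E'
from plan import *
c=cal('top')
P=[W(x,y,32 if y==0 else 22) for x in(-111,-43) for y in(-32,0,32)]
print(((proj(c,P)-[300,175])*5).round(0).tolist())
s=r.get_state();p=s['tcp_pos'];print(s['gripper_width'],s['gripper_force'])
a=p+[0,0,.12]; b=W(-77,0,0)+[0,0,.255]; 
R0=Ro.from_euler('xyz',s['eef_rot'],degrees=True);Rt=rot(np.degrees(SA))
rows([(a,R0,-.2),(b,Rt,-.2)],step=.35,rs=.92)
E
```

```text
[[117.0, 294.0], [119.0, 230.0], [118.0, 172.0], [248.0, 298.0], [251.0, 234.0], [248.0, 176.0]]
0.04718709773008639 25.00214555511775
t 11.38 g 47.2
{"slide": [0.0, 0.002, -0.267], "delta_rot": [0.0, 0.0, 0.0], "fingers": -0.2}
{"slide": [0.0, 0.001, -0.266], "delta_rot": [0.0, -0.0, -0.0], "fingers": -0.2}
{"slide": [0.001, 0.002, -0.267], "delta_rot": [0.0, -0.0, -0.0], "fingers": -0.2}
-- [0.4611 0.3287 0.2051]
{"slide": [-0.018, -0.137, -0.016], "delta_rot": [0.003, 0.002, -0.9], "fingers": -0.2}
{"slide": [-0.009, -0.138, -0.016], "delta_rot": [0.003, 0.003, -0.9], "fingers": -0.2}
{"slide": [0.001, -0.139, -0.016], "delta_rot": [0.003, 0.002, -0.9], "fingers": -0.2}
{"slide": [0.011, -0.138, -0.016], "delta_rot": [0.003, 0.003, -0.9], "fingers": -0.2}
{"slide": [0.021, -0.137, -0.016], "delta_rot": [0.003, 0.002, -0.9], "fingers": -0.2}
{"slide": [0.031, -0.135, -0.016], "delta_rot": [0.003, 0.003, -0.9], "fingers": -0.2}
{"slide": [0.041, -0.133, -0.016], "delta_rot": [0.003, 0.002, -0.9], "fingers": -0.2}
{"slide": [0.05, -0.129, -0.016], "delta_rot": [0.003, 0.003, -0.9], "
[... 569 characters left out ...]
], "delta_rot": [0.003, 0.002, -0.9], "fingers": -0.2}
{"slide": [0.113, -0.081, -0.015], "delta_rot": [0.003, 0.003, -0.901], "fingers": -0.2}
{"slide": [0.118, -0.073, -0.015], "delta_rot": [0.003, 0.002, -0.9], "fingers": -0.2}
{"slide": [0.123, -0.064, -0.016], "delta_rot": [0.003, 0.003, -0.901], "fingers": -0.2}
{"slide": [0.127, -0.055, -0.015], "delta_rot": [0.003, 0.002, -0.9], "fingers": -0.2}
{"slide": [0.131, -0.046, -0.016], "delta_rot": [0.003, 0.003, -0.901], "fingers": -0.2}
{"slide": [0.134, -0.036, -0.015], "delta_rot": [0.003, 0.002, -0.9], "fingers": -0.2}
{"slide": [0.137, -0.026, -0.015], "delta_rot": [0.003, 0.003, -0.901], "fingers": -0.2}
-- [ 0.5027 -0.1273  0.2549]
```

play_rows --rows '[{"slide": [0,0.002,-0.267],"delta_rot": [0,0,0],"fingers": -0.2},{"slide": [0,0.002,-0.267],"delta_rot": [0,0,0],"fingers": -0.2},{"slide": [0,0.002,-0.267],"delta_rot": [0,0,0],"fingers": -0.2},{"slide": [-0.018,-0.137,-0.016],"delta_rot": [0,0,-0.9],"fingers": -0.2},{"slide": [-0.009,-0.138,-0.016],"delta_rot": [0,0,-0.9],"fingers": -0.2},{"slide": [0.001,-0.139,-0.016],"delta_rot": [0,0,-0.9],"fingers": -0.2},{"slide": [0.011,-0.138,-0.016],"delta_rot": [0,0,-0.9],"fingers": -0.2},{"slide": [0.021,-0.137,-0.016],"delta_rot": [0,0,-0.9],"fingers": -0.2}]'

```text
time_s: 12.38
tcp_pos: [0.4702, 0.2242, 0.2155]
eef_rot: [179.7, -0.0, -161.7]
contact_force: [0.0, 0.9, -1.6]
gripper_width: 0.0469
gripper_force: 25.0
```

play_rows --rows '[{"slide": [0.031,-0.135,-0.016],"delta_rot": [0,0,-0.9],"fingers": -0.2},{"slide": [0.041,-0.133,-0.016],"delta_rot": [0,0,-0.9],"fingers": -0.2},{"slide": [0.05,-0.129,-0.016],"delta_rot": [0,0,-0.9],"fingers": -0.2},{"slide": [0.059,-0.125,-0.016],"delta_rot": [0,0,-0.9],"fingers": -0.2},{"slide": [0.068,-0.121,-0.016],"delta_rot": [0,0,-0.9],"fingers": -0.2},{"slide": [0.077,-0.115,-0.015],"delta_rot": [0,0,-0.9],"fingers": -0.2},{"slide": [0.085,-0.11,-0.015],"delta_rot": [0,0,-0.9],"fingers": -0.2},{"slide": [0.093,-0.103,-0.015],"delta_rot": [0,0,-0.9],"fingers": -0.2}]'

```text
time_s: 13.38
tcp_pos: [0.4852, 0.0585, 0.2335]
eef_rot: [179.7, 0.2, -128.7]
contact_force: [0.0, -0.7, -1.5]
gripper_width: 0.0471
gripper_force: 25.0
```

play_rows --rows '[{"slide": [0.1,-0.096,-0.015],"delta_rot": [0,0,-0.9],"fingers": -0.2},{"slide": [0.107,-0.089,-0.015],"delta_rot": [0,0,-0.9],"fingers": -0.2},{"slide": [0.113,-0.081,-0.015],"delta_rot": [0,0,-0.9],"fingers": -0.2},{"slide": [0.118,-0.073,-0.015],"delta_rot": [0,0,-0.9],"fingers": -0.2},{"slide": [0.123,-0.064,-0.016],"delta_rot": [0,0,-0.9],"fingers": -0.2},{"slide": [0.127,-0.055,-0.015],"delta_rot": [0,0,-0.9],"fingers": -0.2},{"slide": [0.131,-0.046,-0.016],"delta_rot": [0,0,-0.9],"fingers": -0.2},{"slide": [0.134,-0.036,-0.015],"delta_rot": [0,0,-0.9],"fingers": -0.2}]'

```text
time_s: 14.38
tcp_pos: [0.5002, -0.1073, 0.2509]
eef_rot: [179.8, 0.3, -95.7]
contact_force: [-0.5, 0.2, -2.0]
gripper_width: 0.0471
gripper_force: 25.0
```

play_rows --rows '[{"slide": [0.13,-0.02,0],"delta_rot": [0,0,-0.9],"fingers": -0.2},{"slide": [0,0,0],"delta_rot": [0,0,0],"fingers": -0.2},{"slide": [0,0,0],"delta_rot": [0,0,0],"fingers": -0.2}]'

```text
time_s: 14.75
tcp_pos: [0.5013, -0.1261, 0.2507]
eef_rot: [179.9, 0.3, -91.8]
contact_force: [0.0, -0.2, -1.9]
gripper_width: 0.0472
gripper_force: 25.0
```

```bash
python3 - <<'E'
from plan import *
c=shot('scene','pics/s4.png'); t=shot('top','pics/t4.png')
i=np.hstack([cv2.resize(c['image'][120:260,270:410],None,fx=2.85,fy=2.85),cv2.resize(t['image'][155:295,270:410],None,fx=2.85,fy=2.85)])
cv2.imwrite('pics/m4.png',i);print(i.shape)
s=r.get_state();print(s['tcp_pos'],s['eef_rot'],s['contact_force'],s['gripper_width'])
Rt=rot(np.degrees(SA)); b=W(-77,0,0)-[.0015,0,0]
rows([(b+[0,0,.155],Rt,-.2),(b+[0,0,.0665+.014+.004],Rt,-.2)],step=.2)
E
```

```text
(399, 798, 3)
[ 0.50146708 -0.12590834  0.25089526] [179.89485344   0.29648149 -91.71991276] [ 0.21129971  0.79308602 -1.70289363] 0.04725980375114385
t 14.85 g 47.3
{"slide": [0.003, -0.0, 0.16], "delta_rot": [0.006, 0.016, -0.003], "fingers": -0.2}
{"slide": [0.003, 0.0, 0.16], "delta_rot": [0.006, 0.016, -0.004], "fingers": -0.2}
{"slide": [0.003, 0.0, 0.16], "delta_rot": [0.005, 0.016, -0.003], "fingers": -0.2}
{"slide": [0.002, 0.0, 0.159], "delta_rot": [0.006, 0.017, -0.004], "fingers": -0.2}
-- [ 0.5013 -0.1272  0.155 ]
{"slide": [0.0, 0.0, 0.157], "delta_rot": [-0.0, -0.0, 0.0], "fingers": -0.2}
{"slide": [0.0, 0.0, 0.157], "delta_rot": [-0.0, -0.0, 0.0], "fingers": -0.2}
{"slide": [0.0, 0.0, 0.156], "delta_rot": [-0.0, -0.0, 0.0], "fingers": -0.2}
-- [ 0.5013 -0.1272  0.0845]
```

View pics/m4.png

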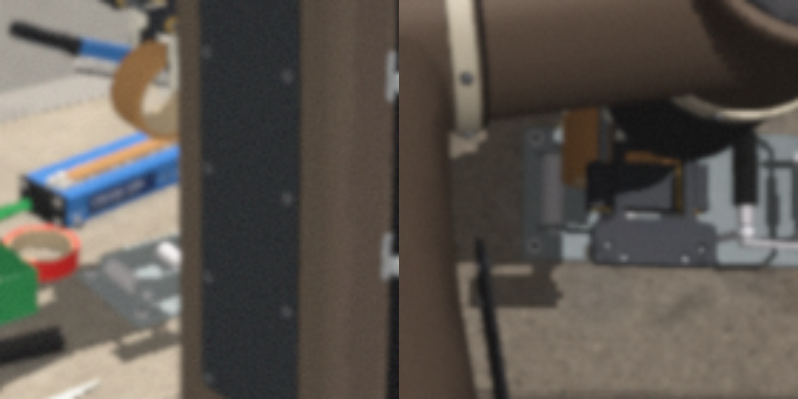

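The roll hangs level in the gripper, at scene crop (150,85), above the empty cradle, and the arm is still parked. Lowering.

play_rows --rows '[{"slide": [0.003,0,0.16],"delta_rot": [0,0.016,0],"fingers": -0.2},{"slide": [0.003,0,0.16],"delta_rot": [0,0.016,0],"fingers": -0.2},{"slide": [0.003,0,0.16],"delta_rot": [0,0.016,0],"fingers": -0.2},{"slide": [0,0,0.16],"delta_rot": [0,0.016,0],"fingers": -0.2},{"slide": [0,0,0.157],"delta_rot": [0,0,0],"fingers": -0.2},{"slide": [0,0,0.157],"delta_rot": [0,0,0],"fingers": -0.2},{"slide": [0,0,0.15],"delta_rot": [0,0,0],"fingers": -0.2},{"slide": [0,0,0],"delta_rot": [0,0,0],"fingers": -0.2}]'

```text
time_s: 15.85
tcp_pos: [0.5002, -0.1271, 0.0841]
eef_rot: [179.7, -0.0, -91.7]
contact_force: [-0.1, -0.9, -0.8]
gripper_width: 0.0471
gripper_force: 25.0
```

play_rows --rows '[{"slide": [0,0,0.015],"delta_rot": [0,0,0],"fingers": -0.2},{"slide": [0,0,0.012],"delta_rot": [0,0,0],"fingers": -0.2},{"slide": [0,0,0],"delta_rot": [0,0,0],"fingers": -0.2}]'

```text
time_s: 16.23
tcp_pos: [0.5015, -0.1274, 0.0818]
eef_rot: [180.0, -0.0, -91.7]
contact_force: [0.4, 0.5, -1.9]
gripper_width: 0.0472
gripper_force: 25.0
```

play_rows --rows '[{"slide": [0,0,0.01],"delta_rot": [0,0,0],"fingers": -0.2},{"slide": [0,0,0.01],"delta_rot": [0,0,0],"fingers": -0.2},{"slide": [0,0,0],"delta_rot": [0,0,0],"fingers": -0.2}]'

```text
time_s: 16.6
tcp_pos: [0.5025, -0.1282, 0.0808]
eef_rot: [-179.9, -0.1, -91.6]
contact_force: [-4.9, -1.6, 17.0]
gripper_width: 0.0474
gripper_force: 25.0
```

play_rows --rows '[{"slide": [0,0,-0.01],"delta_rot": [0,0,0],"fingers": -0.2},{"slide": [0,0,0],"delta_rot": [0,0,0],"fingers": 0.2},{"slide": [0,0,0],"delta_rot": [0,0,0],"fingers": 0.6},{"slide": [0,0,0],"delta_rot": [0,0,0],"fingers": 0.6},{"slide": [0,0,-0.2],"delta_rot": [0,0,0],"fingers": 0.6},{"slide": [0,0,-0.4],"delta_rot": [0,0,0],"fingers": 0.6},{"slide": [0,0,-0.4],"delta_rot": [0,0,0],"fingers": 0.6}]'

```text
time_s: 17.48
tcp_pos: [0.5011, -0.1275, 0.2311]
eef_rot: [179.8, -0.0, -91.7]
contact_force: [1.6, -0.1, -0.3]
gripper_width: 0.0702
gripper_force: 0.0
```

play_rows --rows '[{"slide": [-0.4,0,0],"delta_rot": [0,0,0],"fingers": 0.6},{"slide": [-0.4,0,0],"delta_rot": [0,0,0],"fingers": 0.6},{"slide": [-0.4,0,0],"delta_rot": [0,0,0],"fingers": 0.6},{"slide": [-0.4,0,0],"delta_rot": [0,0,0],"fingers": 0.6},{"slide": [-0.4,0,0],"delta_rot": [0,0,0],"fingers": 0.6},{"slide": [0,0,0],"delta_rot": [0,0,0],"fingers": 0.6}]'

```text
time_s: 18.23
tcp_pos: [0.5103, 0.176, 0.2291]
eef_rot: [179.9, -0.0, -91.5]
contact_force: [0.2, 0.0, 0.1]
gripper_width: 0.0704
gripper_force: 0.0
```

```bash
python3 - <<'E'
from plan import *
t=shot('top','pics/t5.png')
cv2.imwrite('pics/t5c.png',cv2.resize(t['image'][165:275,300:450],None,fx=5,fy=5,interpolation=cv2.INTER_CUBIC))
P=[W(-77+dx,y,66.5+dz) for dx,y,dz in((0,24,46),(0,-24,46),(-46,24,0),(46,24,0),(46,-24,0),(-46,-24,0))]
print(((proj(t,P)-[300,165])*5).round(0).tolist())
E
```

```text
[[207.0, 207.0], [206.0, 306.0], [102.0, 221.0], [286.0, 226.0], [286.0, 321.0], [101.0, 316.0]]
```

View pics/t5c.png

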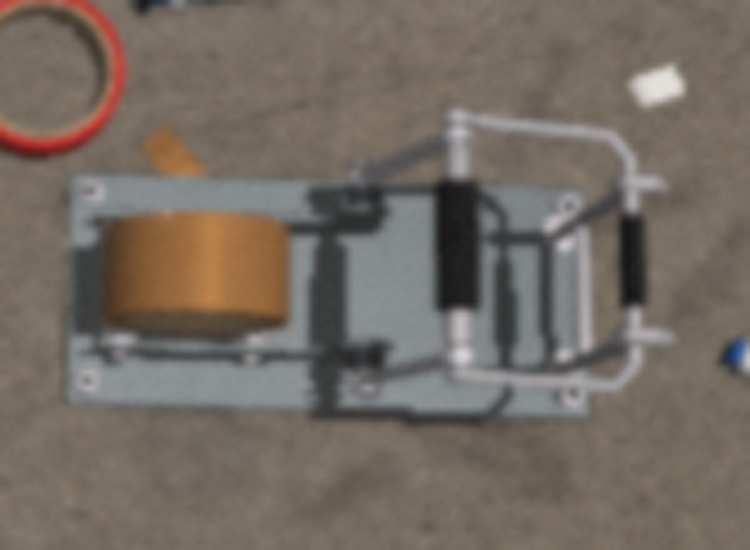

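The roll sits on both rollers, spanning crop x 105–290 and y 210–335 as predicted, and it is between the cheeks. The arm is still hooked at (632,260). Handing in.

```bash
python3 -c "
from plant import r
print(r.close_job())"
```

```text
the job is handed in; nothing more can be done
None
```

The pressure arm is parked with its bail wire caught under both hooks, the brown roll sits on edge on the two cradle rollers, and the job is handed in at about 18 s of the 69 s allowed; I did not move the torch, scissors, marker or narrow tape roll.

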